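# Find the odd sample jar by heft and ring for the attendant

### The arm

A 6-joint arm with a two-finger parallel gripper is mounted at the origin on the work surface; the furniture and walls round the work are solid. World frame = base frame: x ahead of the robot, y to its left, z up, the work surface at z = 0. Lengths are in m, angles in rad, forces in N, time in s.
With the tool pointing down it reaches from about 0.425 to 0.95 m from the base axis. Payload 3.5 kg.
Tool frame: the origin (TCP) lies on the centre line of the jaws, within the pads' length; the fingertips stand 19 mm ahead of it and the grasp point (between the pads) is the TCP; z points along the fingers, y is the line along which they close (so a half turn about z gives the same grasp; the last joint's range is limited). The gripper opens to 85 mm and grips with 20 to 120 N. Pads are 22 mm wide; open, the fingers measure 114 mm over their backs; the gripper's body (76 mm by 85 mm) begins 54 mm behind the grasp point. The pads swing forward as they close: fully open they stand 13 mm farther back than shut.
Start: joints at [0.632, 0.286, 1.577, -0, 1.279, -0.15], TCP at [0.479, 0.476, 0.25] pointing down, gripper open.
Joint ranges: [-2.77, 2.77], [-0.9, 2.22], [0.21, 2.48], [-1.53, 4.67], [0.24, 2.81], [-2.84, 2.84]. Speed limits (rad/s): [2.79, 2.79, 3.14, 3.14, 3.14, 3.14].

### API

Orientations are given as a unit quaternion [x, y, z, w].
In Python, from plant import ctrl, imaging gives the robot as it stands. The module is installed in compiled form; this text tells all that it offers.
- The arm moves only by the shell command python3 -m handwheel 'ROWS' [OPENING] [FORCE]. ROWS is JSON, one flat list of numbers, 6 for each row, row after row: the shift along the world's x, y, z in units of 150 mm (1.0 is 150 mm), then the turn, a rotation vector about the world's x, y, z in units of 90 degrees (1.0 is 90 degrees). In form: [tx, ty, tz, rx, ry, rz, tx, ty, tz, rx, ry, rz, ...]. A call has 1 to 5 rows; each row shifts and turns the commanded pose from where the row before left it; what a row does not reach is not made up. A row lasts 1/12 s, in which the tool goes at most 41.7 mm and 7.16 degrees, less where a joint would pass 70% of its speed; a pose out of reach is approached as far as the arm can. A call with a number of a shift or a turn outside -1 to 1 is refused whole. A call with a gripper value outside its range is refused whole. OPENING is the opening, from 0 (shut) to 1 (fully open), set as the call begins (- or left out, the last holds). The fingers move at their own pace and stop on an object; FORCE is the grip in N (left out, the last holds). Time passes only in rows, so rows that do not move let the fingers close. It gives the time, the measured TCP pose, the force, the opening and the grip force at its end, in the units of the state.
- ctrl.get_state(): the state, without advancing time (a new reading comes with each control period).
- imaging.read_camera(name): name is "scene" or "top" or "wrist"; returns (picture, depth): 400x640x3 uint8, blue, green, red; 400x640 float32, m along the optical axis (not along the pixel's ray), 0 where there is no reading.
- imaging.get_calibration(name): a dict with "fovy" (degrees; the focal length in pixels is half the picture's height over the tangent of half this angle, whatever the lens; pixels are square), "cx", "cy" (the principal point, pixels), "R" (3x3) and "t" (3): a world point X has camera coordinates R X + t. Camera axes: x right, y down, z forward; pixel columns grow to the right and rows downward; lengths in m; the calibration is good to about 2 mm. A picture is of the moment at which its call begins: read the wrist's pose just before it. get_calibration takes no time and is no camera call; for the wrist camera it gives the pose at the moment of the call.
- ctrl.sign_off(): hands the job in; it is judged then, once.
The state is a dict: "time": time; "qpos": joint angles; "dq": joint speeds; "joint_efforts": joint torques, N m; "eef_pos": TCP position; "tcp_rot": TCP orientation; "contact_force": force on the tool from outside, world axes, zero at the start; "wrist_torque": the same for the moment, N m; "opening": opening from 0.0 (shut) to 1.0 (fully open); "finger_force": force on a finger pad.
Only numpy, scipy, OpenCV 4.12 (cv2) and the standard library are available. Lean on these libraries where they do the work, as an engineer would, in place of code of your own. Each camera call takes 0.05 s, during which the arm holds its last target. There are 200 camera calls.

### The job

Three closed sample jars look alike, but one is clearly heavier than the other two: find it by lifting. Stand the heavy jar in the middle of the round cork coaster, with its whole foot on the cork, and let the other two end up standing on the bare worktop; then ring the call bell by pressing its button fully down and letting it go. Keep the jars upright and leave the pack of cards and the eraser where they lie.

Things in the scene. Friction and masses are not known exactly. Their poses are not given: they have to be found in the camera images.
- jar_1: one of three look-alike jars: upright opaque grey cylinder 44 mm across, white ribbed screw cap 46 mm across from z 58 to 72 mm. Origin at the centre of its underside, z up. Grip across body or cap. Contents hidden: in all two of the jars weigh about 0.10 kg each and one 0.40 kg; which one changes from run to run and can only be felt
- jar_2: one of three look-alike jars: upright opaque grey cylinder 44 mm across, white ribbed screw cap 46 mm across from z 58 to 72 mm. Origin at the centre of its underside, z up. Grip across body or cap. Contents hidden: in all two of the jars weigh about 0.10 kg each and one 0.40 kg; which one changes from run to run and can only be felt
- jar_3: one of three look-alike jars: upright opaque grey cylinder 44 mm across, white ribbed screw cap 46 mm across from z 58 to 72 mm. Origin at the centre of its underside, z up. Grip across body or cap. Contents hidden: in all two of the jars weigh about 0.10 kg each and one 0.40 kg; which one changes from run to run and can only be felt
- coaster: round cork coaster, 80 mm across, 8 mm high, fixed to the worktop; origin at the centre of its underside
- coaster_top (a point): centre of the top face of the round coaster
- bell_top (a point): top centre of the push button of a desk call bell (dome 73 mm across, whole bell 50 mm high, fixed to the worktop; button 14 mm across, stands 12 mm above the dome, stroke 4.5 mm, about 8 N when fully down)
- bell_button (a joint): travel of the bell's spring button in m: 0 at rest, 0.0045 fully down
- card_pack: bystander: flat pale pack of cards, 52 x 74 x 15 mm, loose; origin at the centre of its underside
- rubber_eraser: bystander: eraser in a sleeve, 20 x 42 x 13 mm, loose; origin at the centre of its underside
Not all that is in view belongs to the job. Leave any green look-alike of the jar_3 alone.

How it is judged:
On the way, in this order (a step that is already met when the one before it is completed fails the run):
1. the heavy jar stands on the coaster and the other two on the bare worktop, all let go (((horizontal distance between jar_1 and coaster_top below 0.018 m and height (world z) of jar_1 below 0.013 m and height (world z) of jar_2 between -0.01 and 0.004 m and height (world z) of jar_3 between -0.01 and 0.004 m) or (horizontal distance between jar_2 and coaster_top below 0.018 m and height (world z) of jar_2 below 0.013 m and height (world z) of jar_1 between -0.01 and 0.004 m and height (world z) of jar_3 between -0.01 and 0.004 m) or (horizontal distance between jar_3 and coaster_top below 0.018 m and height (world z) of jar_3 below 0.013 m and height (world z) of jar_1 between -0.01 and 0.004 m and height (world z) of jar_2 between -0.01 and 0.004 m)) and contact force between coaster and anything else between 2.4 and 6 N and angle between each of jar_1, jar_2, jar_3's own z axis and vertical below 0.12 rad and linear speed of each of jar_1, jar_2, jar_3 below 0.03 m/s and contact force between the fingers and anything else below 0.1 N), for 0.2 s.
2. then the bell's button is pressed fully down, the jars still in place (((horizontal distance between jar_1 and coaster_top below 0.018 m and height (world z) of jar_1 below 0.013 m and height (world z) of jar_2 between -0.01 and 0.004 m and height (world z) of jar_3 between -0.01 and 0.004 m) or (horizontal distance between jar_2 and coaster_top below 0.018 m and height (world z) of jar_2 below 0.013 m and height (world z) of jar_1 between -0.01 and 0.004 m and height (world z) of jar_3 between -0.01 and 0.004 m) or (horizontal distance between jar_3 and coaster_top below 0.018 m and height (world z) of jar_3 below 0.013 m and height (world z) of jar_1 between -0.01 and 0.004 m and height (world z) of jar_2 between -0.01 and 0.004 m)) and contact force between coaster and anything else between 2.4 and 6 N and angle between each of jar_1, jar_2, jar_3's own z axis and vertical below 0.12 rad and linear speed of each of jar_1, jar_2, jar_3 below 0.03 m/s and value of joint bell_button above 0.0032 m), for 0.02 s.
At the end, for the whole second after the job is handed in: The heavy jar stands on the coaster, centred within 18 mm, the other two on the bare worktop, all upright (within 7 degrees), at rest and released; after that the bell's button has been pressed at least 3.2 mm and has sprung back (all of step 1 and value of joint bell_button below 0.001 m); the robot touches nothing.
It fails at once if a jar is tipped more than about 40 degrees (angle between any of jar_1, jar_2, jar_3's own z axis and vertical above 0.7 rad).
It fails at once if the card pack or the eraser is moved more than 30 mm (distance of any of card_pack, rubber_eraser from where it was at the start of the episode above 0.03 m).
It also fails if it takes over 67 s, if anything falls off the work surface, if the arm or the gripper's body presses on something with over 40 N, if the wrist force passes 120 N, or if a joint passes its speed limit or range.

## Working session

There is one attempt and no reset: what is moved stays moved. The work goes in short steps, Python scripts to look and compute and a shell command to move; the robot and the scene stay as the last step left them, time stands still between calls to the robot, and variables do not carry over. Pictures are saved under pics/ and viewed, at most 10 in all, crops included, and the job is handed in when it is done.

```bash
mkdir -p pics
python3 - <<'E'
from plant import ctrl, imaging
import cv2,numpy as np
for n in ["top","scene"]:
    p,d=imaging.read_camera(n); cv2.imwrite(f"pics/{n}0.png",p); np.savez(f"{n}0.npz",p=p,d=d,**imaging.get_calibration(n)); print(imaging.get_calibration(n))
print(ctrl.get_state())
E
```

```text
{'fovy': 43.49931591473346, 'cx': 314.11752100299526, 'cy': 193.0278086973396, 'R': array([[-0.0187106 , -0.99927334, -0.03320691],
       [-0.99565027,  0.02165409, -0.0906181 ],
       [ 0.09127132,  0.03136695, -0.99533193]]), 't': array([0.26739625, 0.32023295, 0.97918974])}
{'fovy': 46.61386432182898, 'cx': 314.3336897000548, 'cy': 206.28877870926993, 'R': array([[-0.12741402,  0.99184757, -0.00201516],
       [ 0.57858024,  0.07267463, -0.81238126],
       [-0.80561193, -0.1046747 , -0.58312317]]), 't': array([-0.18070835, -0.14874312,  1.30221493])}
{'time': 0.1, 'qpos': array([ 6.31998483e-01,  2.87110946e-01,  1.57802221e+00,  2.31671932e-05,
        1.27860736e+00, -1.50026615e-01]), 'dq': array([ 5.57208207e-05, -2.52896896e-03, -9.29301703e-04,  1.36046246e-03,
       -1.34691966e-04, -1.76851465e-03]), 'joint_efforts': array([ 8.66927803e-05, -4.07298088e+01, -2.93697149e+01, -1.11244233e-04,
        3.41404193e-03, -2.32532159e-05]), 'eef_pos': array([0.4784433 , 0.47536744, 0.24906742]), 'tcp_rot': array([ 3.84243910e-01,  9.23230992e-01, -9.12928885e-04, -5.65689661e-04]), 'contact_force': array([-0.35204948,  0.40966392,  0.72778313]), 'wrist_torque': array([-4.30098505e-02, -8.45877698e-03, -9.93867139e-05]), 'finger_force': 0.0, 'opening': 0.9984172715834491}
```

View pics/top0.png

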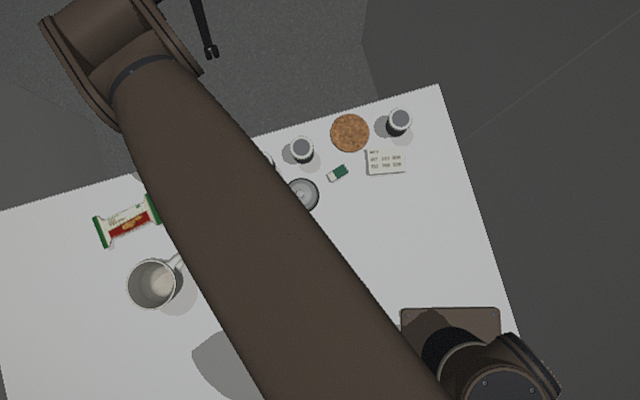

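View pics/scene0.png

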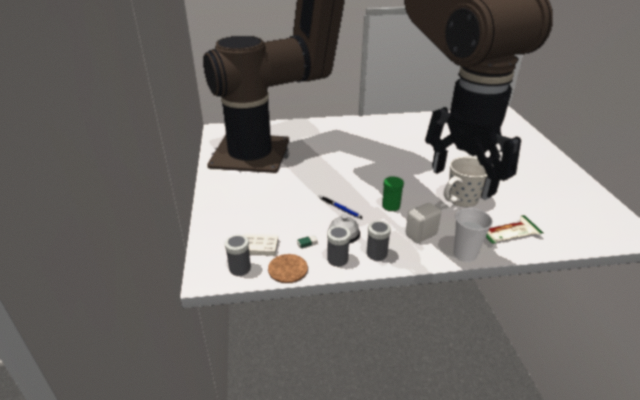

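The top view shows jars at (399,120) and (302,149), with a third near (267,160) partly hidden by the arm. The coaster is at (349,132), the bell at about (303,194), the cards at (385,162) and the eraser at (338,173). The scene view shows all three jars, with caps at about (237,243), (339,235) and (379,229). The bell is behind the middle jar at (344,228), and the green decoy is at (393,193).

```bash
cat > h.py <<'E'
import numpy as np
def f(c): return 200/np.tan(np.radians(float(c['fovy']))/2)
def cloud(c):
    v,u=np.mgrid[:400,:640]; d=c['d']; k=f(c)
    P=np.stack([(u-c['cx'])/k*d,(v-c['cy'])/k*d,d],-1)
    return (P-c['t'])@c['R']
def at(c,u,v,z):
    k=f(c); r=c['R'].T@np.array([(u-c['cx'])/k,(v-c['cy'])/k,1]); o=-c['R'].T@c['t']
    return (o+r*(z-o[2])/r[2]).round(4)
E
python3 - <<'E'
from h import *
import cv2
for n in ["top","scene"]:
    c=dict(np.load(n+"0.npz")); W=cloud(c)
    pts={"top":[("jA",399,118,.072),("jB",302,147,.072),("coast",349,132,.008),("cards",385,162,.015),("eraser",338,173,.013),("tbl",350,250,0),("bell",305,192,.05)],
     "scene":[("jA",237,242,.072),("jB",339,234,.072),("jC",379,229,.072),("coast",288,268,.008),("cards",262,244,.015),("eraser",307,242,.013),("green",393,182,.07),("tbl",300,180,0),("belltop",344,219,.05),("bellbase",344,238,0)]}[n]
    for a,u,v,z in pts: print(n,a,W[v,u].round(3),at(c,u,v,z))
    m=(W[...,2]>.062)&(W[...,2]<.082)&(c['d']>0)&(W[...,0]>.3)&(W[...,0]<1.0)
    N,l,s,ce=cv2.connectedComponentsWithStats(m.astype(np.uint8))
    for i in range(1,N):
        if s[i,4]>40:
            q=W[l==i]; print(n,s[i],ce[i].round(1),q.min(0).round(3),q.max(0).round(3))
c=dict(np.load("scene0.npz"));cv2.imwrite("pics/crop1.png",cv2.resize(c['p'][180:290,210:410],None,fx=4,fy=4,interpolation=2))
E
```

```text
top jA [0.46  0.095 0.074] [0.4603 0.0952 0.072 ]
top jB [0.409 0.281 0.07 ] [0.4091 0.2806 0.072 ]
top coast [0.449 0.188 0.008] [0.4495 0.188  0.008 ]
top cards [0.385 0.118 0.013] [0.3852 0.1179 0.015 ]
top eraser [0.365 0.212 0.013] [0.3654 0.2123 0.013 ]
top tbl [0.211 0.192 0.001] [0.2111 0.1917 0.    ]
top bell [0.326 0.278 0.036] [0.3251 0.2775 0.05  ]
top [423   0  68 201 703] [456.2  99.6] [ 0.3   -0.066  0.062] [0.695 0.04  0.082]
top [388 107  25  25 457] [400.1 119.1] [0.437 0.07  0.062] [0.483 0.115 0.077]
top [290 136  24  25 449] [301.5 147.8] [0.385 0.26  0.062] [0.431 0.304 0.077]
top [262 151  12  14  54] [268.2 157.1] [0.378 0.337 0.063] [0.404 0.357 0.075]
scene jA [0.465 0.095 0.074] [0.463  0.0945 0.072 ]
scene jB [0.416 0.284 0.073] [0.415  0.2837 0.072 ]
scene jC [0.392 0.36  0.074] [0.3898 0.36   0.072 ]
scene coast [0.455 0.188 0.008] [0.4542 0.1884 0.008 ]
scene cards [0.397 0.124 0.015] [0.3974 0.1241 0.015 ]
scene eraser [0.378 0.215 0.014] [0.377  0.2152 0.013 ]
scene green [0.217 0.389 0.073] [0.2115 0.3889 0.07  ]
scene tbl [ 0.12   0.161 -0.   ] [0.1206 0.1607 0.    ]
scene belltop [0.328 0.288 0.043] [0.3371 0.2882 0.05  ]
scene bellbase [0.425 0.294 0.071] [0.3386 0.2901 0.    ]
scene [149 188  38 212 763] [166.5 303.6] [ 0.3   -0.066  0.062] [0.797 0.067 0.082]
scene [409 208  33  14 264] [423.7 213.1] [0.3   0.422 0.062] [0.34  0.488 0.069]
scene [457 213  33  16 339] [473.2 220.8] [0.326 0.512 0.062] [0.361 0.572 0.082]
scene [368 221  23  18 342] [379.  229.3] [0.362 0.338 0.062] [0.407 0.382 0.076]
scene [456 224  33  17 225] [469.9 234.7] [0.366 0.508 0.062] [0.395 0.567 0.082]
scene [327 226  24  19 356] [338.5 234.8] [0.389 0.26  0.062] [0.435 0.305 0.076]
scene [224 235  25  19 373] [236.3 243.6] [0.441 0.07  0.062] [0.486 0.115 0.076]
```

View pics/crop1.png

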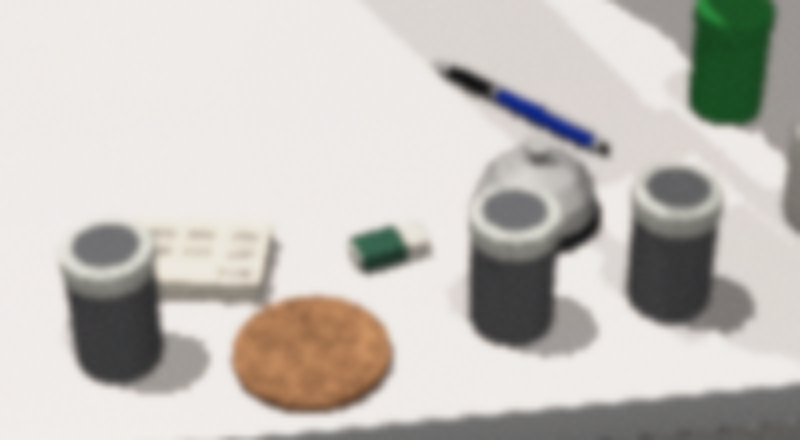

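Jars: A≈(0.461,0.093), B≈(0.410,0.282), C≈(0.386,0.359). The coaster is at about (0.452,0.188). The tool's closing axis lies at 45°, which clears all the neighbours, so I'll keep that orientation. I'll move above C first and look with the wrist camera.

```bash
python3 -m handwheel '[-0.153,-0.194,0,0,0,0,-0.153,-0.194,0,0,0,0,-0.153,-0.194,0,0,0,0,-0.153,-0.194,0,0,0,0,0,0,0,0,0,0]' 1 60
python3 - <<'E'
from plant import ctrl, imaging
import cv2,numpy as np
c=imaging.get_calibration("wrist");p,d=imaging.read_camera("wrist"); np.savez("wrist0.npz",p=p,d=d,**c); cv2.imwrite("pics/w0.png",p)
p,d=imaging.read_camera("top"); np.savez("top1.npz",p=p,d=d,**imaging.get_calibration("top")); print(ctrl.get_state()['contact_force'])
E
```

```text
time: 0.52
eef_pos: [0.3816, 0.3549, 0.2468]
tcp_rot: [0.384, 0.923, -0.004, -0.002]
contact_force: [0.2, 0.3, -0.4]
opening: 0.999
finger_force: 0.0
[ 0.67418175 -0.27391087  0.93278032]
```

View pics/w0.png

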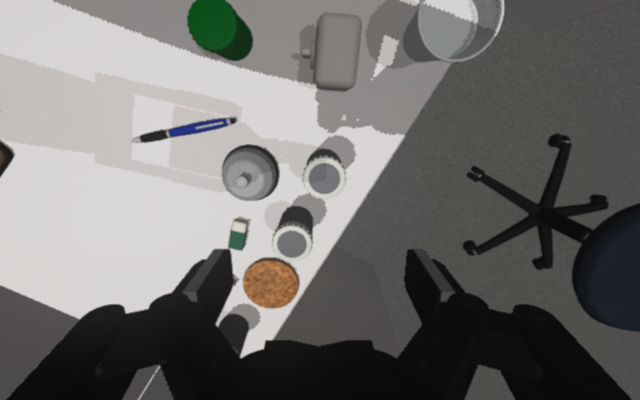

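The wrist view shows the bell button at (243,181), cap C at (325,178), cap B at (292,243) and the coaster at (271,283).

Run:
```python
from h import *
import cv2
c=dict(np.load("wrist0.npz")); W=cloud(c)
for a,u,v,z in [("bell",243,181,.05),("C",325,178,.072),("B",292,243,.072),("coast",271,283,.008)]: print(a,W[v,u].round(3),at(c,u,v,z))
for n in ["wrist0","top1","scene0"]:
    c=dict(np.load(n+".npz")); W=cloud(c)
    if n!="wrist0":
        m=(W[...,2]>.062)&(W[...,2]<.082)&(c['d']>0)&(W[...,0]>.36)&(W[...,0]<.5)&(W[...,1]>.05)&(W[...,1]<.4)
        N,l,s,ce=cv2.connectedComponentsWithStats(m.astype(np.uint8))
        for i in range(1,N):
            if s[i,4]>40:
                q=W[l==i]; print(n,(q.min(0)/2+q.max(0)/2).round(4), q.max(0)-q.min(0))
    m=(W[...,2]>.04)&(W[...,2]<.055)&(abs(W[...,0]-.333)<.025)&(abs(W[...,1]-.286)<.025); q=W[m]; print(n,"bell",len(q),q.mean(0) if len(q) else '')
    b=c['p'].astype(int); m=(b[...,2]-b[...,0]>35)&(abs(W[...,0]-.452)<.05)&(abs(W[...,1]-.188)<.05);q=W[m]; print(n,"cork",q.min(0)/2+q.max(0)/2,q.max(0)-q.min(0))
```

```text
bell [0.323 0.29  0.048] [0.3232 0.2908 0.05  ]
C [0.381 0.361 0.073] [0.3817 0.3613 0.072 ]
B [0.408 0.284 0.073] [0.4081 0.2834 0.072 ]
coast [0.447 0.19  0.008] [0.4468 0.1904 0.008 ]
wrist0 bell 130 [0.32210853 0.28864744 0.04814599]
wrist0 cork [0.44778266 0.18597654 0.00391445] [0.07861845 0.08195503 0.01124559]
top1 [0.4598 0.0925 0.0693] [0.04597131 0.04505943 0.01341497]
top1 [0.4109 0.2748 0.0702] [0.04028489 0.03024899 0.01290645]
top1 bell 0 
top1 cork [0.4494588  0.18797838 0.00537201] [0.07915092 0.0773     0.01582719]
scene0 [0.3846 0.3601 0.0688] [0.04562345 0.04349967 0.0134592 ]
scene0 [0.4118 0.2826 0.0693] [0.04567485 0.0451282  0.01422102]
scene0 [0.4633 0.0925 0.0689] [0.04531287 0.04557327 0.01376141]
scene0 bell 34 [0.32617455 0.28760837 0.04790875]
scene0 cork [0.44902392 0.18531721 0.00542938] [0.08611189 0.08149675 0.01237046]
```

```bash
python3 -m handwheel '[0,0,-0.25,0,0,0,0,0,-0.25,0,0,0,0,0,-0.2,0,0,0,0,0,0,0,0,0,0,0,0,0,0,0]'
```

```text
time: 1.03
eef_pos: [0.387, 0.3594, 0.144]
tcp_rot: [0.384, 0.923, -0.001, -0.001]
contact_force: [0.5, 0.6, 0.6]
opening: 1.0
finger_force: 0.0
```

```bash
python3 -m handwheel '[-0.023,0,-0.2,0,0,0,0,0,-0.2,0,0,0,0,0,-0.2,0,0,0,0,0,-0.07,0,0,0,0,0,0,0,0,0]'
python3 -m handwheel '[0,0,0,0,0,0,0,0,0,0,0,0,0,0,0,0,0,0,0,0,0,0,0,0,0,0,0,0,0,0]' 0 40
python3 -m handwheel '[0,0,0,0,0,0,0,0,0,0,0,0,0,0,0,0,0,0,0,0,0,0,0,0,0,0,0,0,0,0]'
```

```text
time: 1.45
eef_pos: [0.3837, 0.3594, 0.0442]
tcp_rot: [0.384, 0.923, -0.001, -0.001]
contact_force: [-0.2, -0.7, 0.3]
opening: 1.001
finger_force: 0.0
time: 1.87
eef_pos: [0.3848, 0.3599, 0.0473]
tcp_rot: [0.384, 0.923, 0.001, 0.001]
contact_force: [-1.5, -2.7, 6.2]
opening: 0.51
finger_force: 39.7
time: 2.28
eef_pos: [0.3848, 0.3599, 0.0473]
tcp_rot: [0.384, 0.923, 0.001, 0.001]
contact_force: [-0.4, -2.3, 5.8]
opening: 0.508
finger_force: 39.7
```

```bash
python3 -m handwheel '[0,0,0.1,0,0,0,0,0,0.1,0,0,0,0,0,0,0,0,0,0,0,0,0,0,0,0,0,0,0,0,0]'
for i in 1 2 3; do python3 -m handwheel '[0,0,0,0,0,0,0,0,0,0,0,0]' | grep -E "force|open|eef"; done
```

```text
time: 2.7
eef_pos: [0.3831, 0.3589, 0.0742]
tcp_rot: [0.384, 0.923, -0.0, -0.0]
contact_force: [0.7, 0.4, -3.5]
opening: 0.509
finger_force: 42.0
eef_pos: [0.3829, 0.3588, 0.0737]
contact_force: [0.8, 0.8, -4.2]
opening: 0.511
finger_force: 42.0
eef_pos: [0.3833, 0.3591, 0.0742]
contact_force: [0.0, 0.3, -4.1]
opening: 0.515
finger_force: 42.0
eef_pos: [0.3836, 0.3592, 0.0746]
contact_force: [0.1, -0.2, -3.5]
opening: 0.514
finger_force: 42.0
```

C pulls about 4 N, so it is the heavy jar (a light one would pull about 1 N). Next I carry it over B to the coaster.

```bash
python3 -m handwheel '[0,0,0.15,0,0,0,0,0,0.2,0,0,0,0,0,0.2,0,0,0,0,0,0.05,0,0,0,0,0,0,0,0,0]'
python3 -m handwheel '[0.04,-0.1,0,0,0,0,0.07,-0.18,0,0,0,0,0.087,-0.228,0,0,0,0,0.087,-0.228,0,0,0,0,0.07,-0.19,0,0,0,0]'
python3 -m handwheel '[0.05,-0.13,0,0,0,0,0.033,-0.084,0,0,0,0,0,0,0,0,0,0,0,0,0,0,0,0,0,0,0,0,0,0]'
python3 -m handwheel '[0,0,0,0,0,0,0,0,0,0,0,0,0,0,0,0,0,0]'
```

```text
time: 3.62
eef_pos: [0.3855, 0.3605, 0.1681]
tcp_rot: [0.384, 0.923, 0.003, 0.002]
contact_force: [0.4, 0.2, -4.6]
opening: 0.511
finger_force: 42.4
time: 4.03
eef_pos: [0.4357, 0.2182, 0.162]
tcp_rot: [0.384, 0.923, -0.002, -0.002]
contact_force: [-0.2, -1.5, -3.9]
opening: 0.506
finger_force: 42.7
time: 4.45
eef_pos: [0.4481, 0.1885, 0.1632]
tcp_rot: [0.384, 0.923, -0.001, -0.001]
contact_force: [-0.4, 0.2, -3.4]
opening: 0.515
finger_force: 42.6
time: 4.7
eef_pos: [0.4488, 0.189, 0.1646]
tcp_rot: [0.384, 0.923, -0.0, -0.0]
contact_force: [0.5, 0.2, -3.6]
opening: 0.511
finger_force: 42.6
```

```bash
python3 -m handwheel '[0,0,-0.2,0,0,0,0,0,-0.2,0,0,0,0,0,-0.15,0,0,0,0,0,-0.1,0,0,0,0,0,-0.03,0,0,0]'
python3 -m handwheel '[0,0,-0.01,0,0,0,0,0,-0.01,0,0,0,0,0,0,0,0,0,0,0,0,0,0,0]'
```

```text
time: 5.12
eef_pos: [0.4468, 0.1883, 0.0599]
tcp_rot: [0.384, 0.923, -0.002, -0.002]
contact_force: [-0.3, -0.8, -4.6]
opening: 0.511
finger_force: 43.5
time: 5.45
eef_pos: [0.4503, 0.1886, 0.0613]
tcp_rot: [0.384, 0.923, 0.001, 0.001]
contact_force: [0.5, 0.1, -3.1]
opening: 0.509
finger_force: 43.5
```

```bash
python3 -m handwheel '[0,0,-0.01,0,0,0,0,0,0,0,0,0,0,0,0,0,0,0]'
python3 -m handwheel '[0,0,-0.006,0,0,0,0,0,0,0,0,0,0,0,0,0,0,0]'
```

```text
time: 5.7
eef_pos: [0.4494, 0.1883, 0.0587]
tcp_rot: [0.384, 0.923, 0.0, 0.0]
contact_force: [0.2, 0.0, -4.1]
opening: 0.512
finger_force: 43.5
time: 5.95
eef_pos: [0.4491, 0.1883, 0.0574]
tcp_rot: [0.384, 0.923, -0.0, -0.0]
contact_force: [-0.4, 0.8, -3.9]
opening: 0.513
finger_force: 43.5
```

```bash
for i in 1; do python3 -m handwheel '[0,0,-0.008,0,0,0,0,0,0,0,0,0,0,0,0,0,0,0]';done
python3 -m handwheel '[0,0,-0.008,0,0,0,0,0,0,0,0,0,0,0,0,0,0,0]'
```

```text
time: 6.2
eef_pos: [0.4491, 0.1883, 0.0561]
tcp_rot: [0.384, 0.923, -0.0, -0.0]
contact_force: [0.4, -0.7, -4.2]
opening: 0.51
finger_force: 43.5
time: 6.45
eef_pos: [0.4494, 0.1883, 0.0554]
tcp_rot: [0.384, 0.923, -0.0, 0.0]
contact_force: [-1.6, -0.4, 0.3]
opening: 0.51
finger_force: 43.6
```

```bash
python3 -m handwheel '[0,0,0,0,0,0,0,0,0,0,0,0,0,0,0,0,0,0,0,0,0,0,0,0,0,0,0,0,0,0]' 1
python3 -m handwheel '[0,0,0.1,0,0,0,0,0,0.2,0,0,0,0,0,0.25,0,0,0,0,0,0.2,0,0,0,0,0,0,0,0,0]'
python3 -m handwheel '[-0.2,0.1,0.1,0,0,0,-0.2,0.15,0,0,0,0,-0.2,0.15,0,0,0,0,-0.1,0.1,0,0,0,0,0,0,0,0,0,0]'
python3 - <<'E'
from plant import ctrl, imaging
from h import *
import cv2
ps=[]
for n in ["scene","top"]:
    c=imaging.get_calibration(n);p,d=imaging.read_camera(n); c['d']=d; W=cloud(c); ps.append(p)
    for lo,hi in ((.067,.09),):
        m=(W[...,2]>.062)&(W[...,2]<.09)&(d>0)&(W[...,0]>.36)&(W[...,0]<.5)&(W[...,1]>.05)&(W[...,1]<.4)
        N,l,s,ce=cv2.connectedComponentsWithStats(m.astype(np.uint8))
        for i in range(1,N):
            if s[i,4]>40:
                q=W[l==i]; print(n,(q.min(0)/2+q.max(0)/2).round(4), np.ptp(q,0).round(3))
cv2.imwrite("pics/s2.png",cv2.resize(ps[0][180:290,210:410],None,fx=4,fy=4))
E
```

```text
time: 6.87
eef_pos: [0.4495, 0.1884, 0.0553]
tcp_rot: [0.384, 0.923, 0.0, 0.0]
contact_force: [1.2, -0.3, 0.4]
opening: 1.0
finger_force: 0.0
time: 7.28
eef_pos: [0.4535, 0.1892, 0.175]
tcp_rot: [0.384, 0.923, 0.004, 0.006]
contact_force: [0.9, -0.2, 0.6]
opening: 0.999
finger_force: 0.0
time: 7.7
eef_pos: [0.3412, 0.2649, 0.1819]
tcp_rot: [0.382, 0.924, 0.0, -0.001]
contact_force: [-0.1, 0.1, 0.3]
opening: 1.0
finger_force: 0.0
scene [0.4111 0.2824 0.0687] [0.047 0.045 0.013]
scene [0.4501 0.1889 0.0728] [0.046 0.045 0.022]
scene [0.4623 0.0932 0.0687] [0.047 0.046 0.013]
top [0.459  0.0925 0.0696] [0.046 0.045 0.015]
top [0.4452 0.1848 0.0743] [0.045 0.038 0.021]
```

View pics/s2.png

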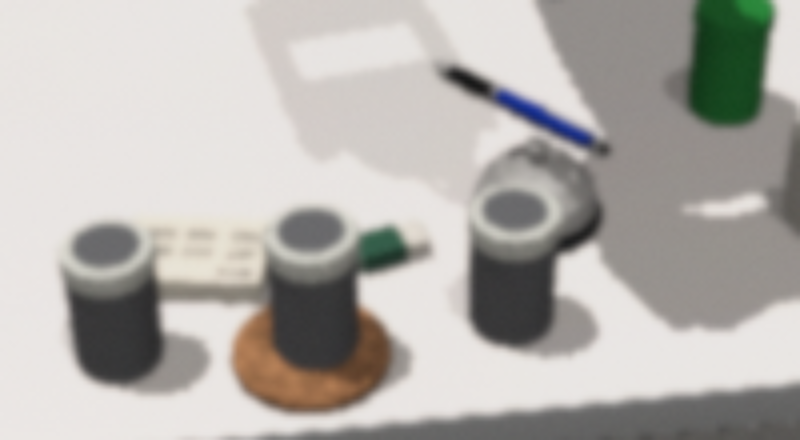

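The heavy jar stands centred on the cork and everything else is undisturbed. Next I shut the gripper and press the bell.

```bash
python3 -m handwheel '[-0.1,0.14,0,0,0,0,0,0,0,0,0,0,0,0,0,0,0,0,0,0,0,0,0,0,0,0,0,0,0,0]' 0
python3 -m handwheel '[0,0,0,0,0,0,0,0,0,0,0,0,0,0,0,0,0,0]'; python3 -c "
from plant import ctrl; print(ctrl.get_state()['qpos'].round(3))"
```

```text
time: 8.22
eef_pos: [0.3299, 0.2836, 0.1824]
tcp_rot: [0.385, 0.923, -0.0, 0.0]
contact_force: [-0.1, 0.4, 0.4]
opening: 0.301
finger_force: 0.0
time: 8.47
eef_pos: [0.3295, 0.2839, 0.1825]
tcp_rot: [0.385, 0.923, -0.0, 0.0]
contact_force: [-0.5, 0.3, -0.3]
opening: -0.001
finger_force: 0.0
[ 0.477 -0.196  2.206 -0.     1.132 -0.304]
```

Shift by (-5.5, +5) mm and descend to z≈0.095.

```bash
python3 -m handwheel '[-0.037,0.033,-0.15,0,0,0,0,0,-0.2,0,0,0,0,0,-0.2,0,0,0,0,0,0,0,0,0,0,0,0,0,0,0]'
python3 -m handwheel '[0,0,-0.05,0,0,0,0,0,0,0,0,0,0,0,0,0,0,0]'
python3 - <<'E'
from plant import ctrl, imaging
import cv2
p,_=imaging.read_camera("wrist"); cv2.imwrite("pics/w3.png",p[100:,100:540])
E
```

```text
time: 8.88
eef_pos: [0.3225, 0.2885, 0.0988]
tcp_rot: [0.384, 0.923, -0.002, -0.001]
contact_force: [0.7, 0.1, 0.7]
opening: 0.004
finger_force: 0.0
time: 9.13
eef_pos: [0.3246, 0.2897, 0.0938]
tcp_rot: [0.384, 0.923, 0.001, 0.001]
contact_force: [-0.4, -0.1, -0.3]
opening: 0.001
finger_force: 0.0
```

View pics/w3.png

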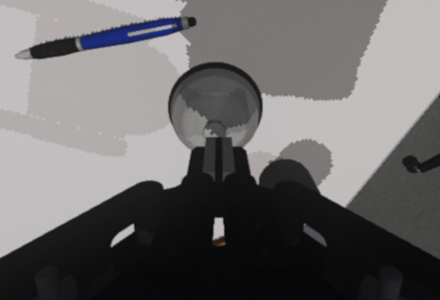

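The fingertips at (217,140) in the crop sit in line over the button at (214,128). I'll press in small steps.

```bash
python3 -m handwheel '[0,0,-0.12,0,0,0,0,0,-0.03,0,0,0,0,0,0,0,0,0,0,0,0,0,0,0]'
python3 -m handwheel '[0,0,-0.015,0,0,0,0,0,0,0,0,0,0,0,0,0,0,0]'
python3 -m handwheel '[0,0,-0.01,0,0,0,0,0,0,0,0,0,0,0,0,0,0,0]'
```

```text
time: 9.52
eef_pos: [0.3237, 0.2893, 0.0703]
tcp_rot: [0.384, 0.923, -0.0, -0.0]
contact_force: [1.4, -0.5, -0.9]
opening: 0.002
finger_force: 0.0
time: 9.77
eef_pos: [0.3243, 0.2896, 0.0685]
tcp_rot: [0.384, 0.923, 0.001, 0.001]
contact_force: [1.0, 0.1, 1.8]
opening: -0.001
finger_force: 0.5
time: 10.02
eef_pos: [0.3243, 0.2896, 0.0669]
tcp_rot: [0.384, 0.923, 0.001, 0.0]
contact_force: [0.7, 0.0, 4.2]
opening: -0.0
finger_force: 1.8
```

```bash
python3 -m handwheel '[0,0,-0.01,0,0,0,0,0,0,0,0,0,0,0,0,0,0,0]'
python3 -m handwheel '[0,0,-0.01,0,0,0,0,0,0,0,0,0,0,0,0,0,0,0]'
python3 -m handwheel '[0,0,-0.01,0,0,0,0,0,0,0,0,0,0,0,0,0,0,0,0,0,0,0,0,0]'
```

```text
time: 10.27
eef_pos: [0.3243, 0.2896, 0.0655]
tcp_rot: [0.384, 0.923, 0.001, 0.0]
contact_force: [-0.1, 0.1, 6.4]
opening: 0.004
finger_force: 3.1
time: 10.52
eef_pos: [0.3244, 0.2896, 0.0645]
tcp_rot: [0.384, 0.923, 0.0, 0.0]
contact_force: [-1.3, -1.1, 9.5]
opening: -0.0
finger_force: 4.9
time: 10.85
eef_pos: [0.3244, 0.2897, 0.0644]
tcp_rot: [0.384, 0.923, -0.0, -0.0]
contact_force: [-5.5, -3.2, 19.8]
opening: 0.005
finger_force: 10.1
```

The button has bottomed: the force rose to 20 N with z no longer changing. I'll retreat and check.

```bash
python3 -m handwheel '[0,0,0.1,0,0,0,0,0,0.2,0,0,0,0,0,0.25,0,0,0,0,0,0.2,0,0,0,0,0,0,0,0,0]'
python3 -m handwheel '[0,0,0,0,0,0,0,0,0,0,0,0,0,0,0,0,0,0]'
python3 - <<'E'
from plant import ctrl, imaging
import cv2
p,_=imaging.read_camera("scene"); cv2.imwrite("pics/s4.png",cv2.resize(p[180:290,210:410],None,fx=4,fy=4))
E
```

```text
time: 11.27
eef_pos: [0.3267, 0.291, 0.1805]
tcp_rot: [0.384, 0.923, 0.005, 0.004]
contact_force: [0.8, 1.0, 1.1]
opening: 0.002
finger_force: 0.0
time: 11.52
eef_pos: [0.3224, 0.2885, 0.1722]
tcp_rot: [0.384, 0.923, -0.002, -0.001]
contact_force: [0.1, -0.3, -0.3]
opening: -0.001
finger_force: 0.0
```

View pics/s4.png

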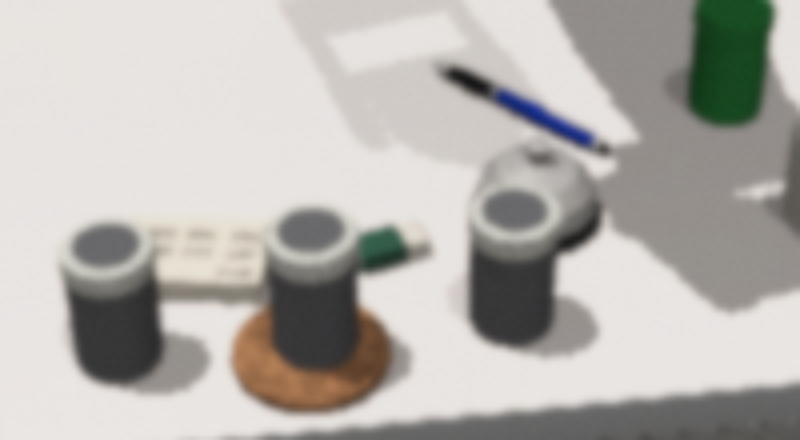

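All jars are upright and in place (cap at (310,230) over the cork), and the bell button is back up at (541,152).

```bash
python3 -c "
from plant import ctrl; print(ctrl.sign_off())"
```

```text
the job is handed in; nothing more can be done
None
```

I stood the heavy jar (about 4 N when lifted; I didn't lift the other two) in the middle of the coaster, left the others on the bare worktop, pressed the bell fully down and released it, and handed the job in; no verdict was returned.

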